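Mount the laser head on its ball stand and latch it

ROBOT

A 6-joint arm with a two-finger parallel gripper is mounted at the origin on the work surface. World frame = base frame: x ahead of the robot, y to its left, z up, the work surface at z = 0. Lengths are in mm, angles in rad, forces in N, time in s.
With the tool pointing down it reaches from about 350 to 775 mm from the base axis. Payload 7.3 kg.
Tool frame: the origin (TCP) lies midway between the tips of the shut fingers; the grasp point (between the pads) lies 19 mm behind it; z points along the fingers, y is the line along which they close (so a half turn about z gives the same grasp; the last joint's range is limited). The gripper opens to 92 mm and grips with 3 to 60 N. Pads are 19 mm wide; open, the fingers measure 130 mm over their backs; the gripper's body (75 mm by 190 mm) begins 47 mm behind the grasp point.
Start: joints at [1.015, 0.342, 1.524, -0, 1.275, -0.146], TCP at [209.162, 481.556, 226.741] pointing down, gripper open.
Joint ranges: [-2.53, 2.53], [-0.77, 2.02], [0.04, 2.7], [-1, 4.14], [0.28, 2.66], [-3.11, 3.11]. Speed limits (rad/s): [2.57, 2.57, 3.14, 3.14, 3.14, 3.14].

INTERFACE

Orientations are given as [roll, pitch, yaw] about the fixed x, y, z axes, in that order (R = Rz(yaw) Ry(pitch) Rx(roll)).
In Python, from plant import get_obs, capture, camera_model, close_job, search_frame, regions_of, pinpoint gives the robot as it stands. The module is installed in compiled form; this text tells all that it offers.
- The arm moves only by the shell command python3 -m pendant 'ROWS'. ROWS is JSON, one flat list of numbers, 7 for each row, row after row: the shift along the tool's x, y, z in units of 30 mm (1.0 is 30 mm), then the turn, a rotation vector about the tool's x, y, z in units of 4 degrees (1.0 is 4 degrees), then the closure, from -1 (fully open) to 1 (shut), so that 0 is half open. In form: [dx, dy, dz, wx, wy, wz, gripper, dx, dy, dz, wx, wy, wz, gripper, ...]. A call has 1 to 12 rows; each row shifts and turns the commanded pose from where the row before left it, along the tool's axes as they then stand; what a row does not reach is not made up. A row lasts 1/10 s, in which the tool goes at most 50 mm and 8.59 degrees, less where a joint would pass 70% of its speed; a pose out of reach is approached as far as the arm can. A call with a number of a shift or a turn outside -1 to 1 is refused whole. A call with a gripper value outside its range is refused whole. The fingers move at their own pace and stop on an object; the grip force is fixed at half the most. Time passes only in rows, so rows that do not move let the fingers close. It gives the time, the measured TCP pose, the force, the opening and the grip force at its end, in the units of the state.
- get_obs(): the state, without advancing time (a new reading comes with each control period).
- capture(name): name is "scene" or "top"; returns the picture (384x512x3 uint8, red, green, blue); there is no depth.
- camera_model(name): a dict with "fov_y" (degrees; the focal length in pixels is half the picture's height over the tangent of half this angle, whatever the lens; pixels are square), "cx", "cy" (the principal point, pixels), "pose" (4x4, takes a point from camera to world coordinates). Camera axes: x right, y up, looking along -z (the intrinsics and any distortion apply to the point x, -y, -z); pixel columns grow to the right and rows downward; lengths in mm; the calibration is good to about 2 mm. A picture is of the moment at which its call begins. camera_model takes no time and is no camera call.
- close_job(): hands the job in; it is judged then, once.
Trained networks look in the newest picture that a camera, given by its name, has taken for a name from the list of things; names that differ only in an ending like _2 or _b are one class to them, and where a whole thing is asked for, a point or a joint stands for the part that bears it (a point fixed in the world has none). Each returns a list of dicts, best first, with "score" (0 to 1); they miss things now and then, are a little off and sometimes report something else, mostly with a low value. They report only what shows in the picture. A call takes as long as a camera call. They do not tell look-alikes from the thing itself.
- search_frame(camera, thing): "location" ([column, row] in pixels, amid what is visible of it).
- regions_of(camera, thing): "pixels" (384x512 bool, what is visible of it) and "location" ([column, row] in pixels, amid what is visible of it).
- pinpoint(camera, thing): "location" ([column, row] in pixels: a listed point, or the origin of a listed thing).
The state is a dict: "time": time; "joint_positions": joint angles; "dq": joint speeds; "tau": joint torques, N m; "tool_pos": TCP position; "tcp_rot": TCP orientation; "contact_force": force on the tool from outside, world axes, zero at the start; "moment": the same for the moment, N m; "grip_width": finger opening in mm; "finger_force": force on a finger pad.
Only numpy, scipy, OpenCV 4.12 (cv2) and the standard library are available. Lean on these libraries where they do the work, as an engineer would, in place of code of your own. Each camera call takes 0.05 s, during which the arm holds its last target. There are 200 camera calls.

TASK

Mount the laser head on the ball stand: take the head with the bell-shaped socket and the latch lever, and lower it gently over the ball until it sits flat on the stand's white base, turned whichever way you like. Then press its latch lever fully down, and leave the head standing there, latched.

Things in the scene. Friction and masses are not known exactly. Their poses are not given: they have to be found in the camera images.
- laser_head: Loose laser head, 0.3 to 0.6 kg, upright. Origin: centre of its socket's mouth, underside, z up. Aluminium bell socket 48 high, open below (mouth: outer dia 66, inner 58; inner 36 from 22 up, 43 deep). On it, same axis, black housing to grip: 40 (x) x 36 (y), z 48 to 98; lens at +x. Tail 28 wide, 42 high, to x = -100, carries the lever. A like head on a flat plate, no lever, is not wanted. (mm)
- latch (a joint): Hinge of the latch lever, rad: 0 = up (40 degrees above level), grows as it is pressed down to its stop at 0.65 = fully down (3 degrees above level). Starts at 0 to 0.12, stays by friction wherever it is left, takes about 2 N downwards near its end.
- latch_pad (a point): Point on the upper face of the steel latch lever, 50 mm from its hinge, on its centre line; moves with it. Lever 62 long, 20 wide, 5 thick. Its level hinge, along the head's y, lies at the head's x = -36, z = 50; the lever points to the head's -x. Fully down, its upper face is at the head's z = 55 at x = -76. (mm)
- ball_center (a point): Centre of the steel ball, dia 28, on a 14 thick neck amid a fixed white base plate 170 x 170 x 15; z up; 26 above the plate's top, 41 above the desk. Head seated: ball inside the socket, 4 play each side, head's underside on the plate, 26 below this point. A like base with a straight flat-topped rod, 75 high, in place of the ball is not wanted. (mm)
There are look-alikes about, which are no part of the job. Leave any blue or red look-alike of the laser_head alone.

How it is judged (in metres and radians):
On the way, in this order (a step that is already met when the one before it is completed fails the run):
1. the laser head sits over the ball, flat on the base, with its lever still up (horizontal distance between laser_head and ball_center below 0.01 m and z of laser_head in the frame of ball_center below -0.021 m and angle between laser_head's own z axis and vertical below 0.12 rad and value of joint latch below 0.3 rad), for 0.2 s.
2. the latch lever is pressed fully down on the seated head (value of joint latch above 0.52 rad and horizontal distance between laser_head and ball_center below 0.01 m and z of laser_head in the frame of ball_center below -0.021 m), for 0.2 s.
At the end, for the whole second after the job is handed in: The laser head stands at rest over the ball (socket within 10 mm of the ball's axis, underside at least 21 mm below the ball's centre, upright within 0.12 rad) and its latch lever is down (joint above 0.52 of 0.65 rad) (all of step 2 and angle between laser_head's own z axis and vertical below 0.12 rad and linear speed of laser_head below 0.02 m/s); the robot touches nothing.
It fails at once if the head is dropped or slammed onto the ball (faster than 0.6 m/s within 70 mm of the ball's centre) (distance between laser_head and ball_center below 0.07 m and linear speed of laser_head above 0.6 m/s).
It also fails if it takes over 56 s, if anything falls off the work surface, if the arm or the gripper's body presses on something with over 40 N, if the wrist force passes 120 N, or if a joint passes its speed limit or range.

## Working session

There is one attempt and no reset: what is moved stays moved. The work goes in short steps, Python scripts to look and compute and a shell command to move; the robot and the scene stay as the last step left them, time stands still between calls to the robot, and variables do not carry over. Pictures are saved under pics/ and viewed, at most 10 in all, crops included, and the job is handed in when it is done.

```bash
mkdir -p pics; python3 - <<'E'
from plant import *
import cv2,numpy as np
for n in("scene","top"):
    im=capture(n); cv2.imwrite(f"pics/{n}1.png",im[:,:,::-1])
    m=camera_model(n); print(n,m["fov_y"],m["cx"],m["cy"],{k:v for k,v in m.items() if k not in("pose","fov_y","cx","cy")}); print(np.round(m["pose"],3).tolist())
    for t in("laser_head","ball_center","latch_pad"):
        for r in pinpoint(n,t): print(t,round(r["score"],2),np.round(r["location"],1))
print(get_obs())
E
```

```text
scene 45.024889787675335 252.94562563968213 191.8639699529083 {}
[[-0.793, -0.483, 0.372, 880.611], [0.609, -0.637, 0.472, 606.272], [0.009, 0.601, 0.799, 1035.005], [0.0, 0.0, 0.0, 1.0]]
laser_head 0.85 [300.3 333.1]
laser_head 0.76 [387.3 245.7]
laser_head 0.56 [282.8 193.9]
laser_head 0.55 [254.8 302.2]
ball_center 0.59 [197.6 212.2]
latch_pad 0.79 [324.  295.9]
latch_pad 0.79 [238.9 261.2]
latch_pad 0.68 [365.5 221.6]
latch_pad 0.58 [282.2 196.5]
top 44.31092682198742 253.3168383079435 193.7079633438721 {}
[[0.008, 0.998, -0.067, 333.502], [-1.0, 0.008, -0.006, 18.087], [-0.005, 0.067, 0.998, 1557.507], [0.0, 0.0, 0.0, 1.0]]
laser_head 0.97 [186.7 143. ]
laser_head 0.95 [241.  225.1]
laser_head 0.84 [149.  153.9]
laser_head 0.74 [157.9 251.2]
ball_center 0.74 [266.4 151.8]
latch_pad 0.62 [204.9 146.5]
latch_pad 0.55 [170.  243.5]
latch_pad 0.54 [146.  173.8]
latch_pad 0.41 [228.5 205.5]
{'time': 0.4, 'joint_positions': array([ 1.01499925e+00,  3.42130521e-01,  1.52422204e+00, -1.23167031e-05,
        1.27539356e+00, -1.45986391e-01]), 'dq': array([ 0.00167253, -0.0006672 , -0.00188972,  0.00070751,  0.00054237,
       -0.00097669]), 'tau': array([-1.21158762e-03, -4.30717099e+01, -2.44193763e+01,  7.17962463e-02,
        5.02421684e-02, -3.07996436e-05]), 'tool_pos': array([209.13593756, 481.50715897, 226.63004834]), 'tcp_rot': array([-3.14143910e+00, -1.06675529e-05,  2.73178555e+00]), 'contact_force': array([ 0.12260449,  0.36761671, -0.18520187]), 'moment': array([-0.00666591,  0.0521366 ,  0.03004587]), 'finger_force': 0.0, 'grip_width': 92.14813492617172}
```

View pics/scene1.png

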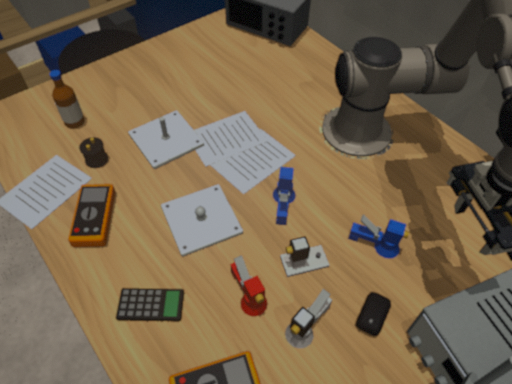

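View pics/top1.png

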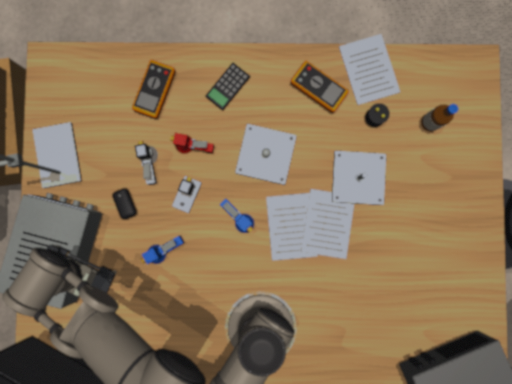

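Candidates (scene px): silver head with lever (300,333) is the wanted one. The red one (254,302), the blue ones (387,246) and (283,194), and the plated head without lever (300,250) are not. Of the stands, the ball at (200,213) is wanted and the rod at (165,130) is not.

```bash
cat > h.py <<'E'
from plant import *
import cv2,numpy as np
def ray(n,px):
    m=camera_model(n); f=192/np.tan(np.radians(m["fov_y"]/2)); P=np.array(m["pose"])
    d=P[:3,:3]@np.array([(px[0]-m["cx"])/f,-(px[1]-m["cy"])/f,-1]); return P[:3,3],d
def onz(n,px,z):
    o,d=ray(n,px); return o+d*(z-o[2])/d[2]
def tri(a,b):
    A=np.zeros((3,3));y=np.zeros(3)
    for n,p in(("scene",a),("top",b)):
        o,d=ray(n,p); d=d/np.linalg.norm(d); M=np.eye(3)-np.outer(d,d); A+=M; y+=M@o
    return np.linalg.solve(A,y)
def proj(n,X):
    m=camera_model(n); f=192/np.tan(np.radians(m["fov_y"]/2)); P=np.array(m["pose"])
    c=P[:3,:3].T@(np.array(X)-P[:3,3]); return np.array([m["cx"]+f*c[0]/-c[2],m["cy"]-f*c[1]/-c[2]])
E
python3 - <<'E'
from h import *
np.set_printoptions(precision=1,suppress=True)
print("head",onz("scene",(300.3,333.1),0),onz("top",(149,153.9),0),tri((300.3,333.1),(149,153.9)))
print("ball",onz("scene",(197.6,212.2),41),onz("top",(266.4,151.8),41),tri((197.6,212.2),(266.4,151.8)))
print("pad",tri((324,295.9),(146,173.8)),onz("scene",(324,295.9),85),onz("top",(146,173.8),85))
a=cv2.imread("pics/scene1.png")[265:365,250:350]; b=cv2.imread("pics/top1.png")[125:205,107:187]
r=lambda i:cv2.resize(i,(400,400),interpolation=cv2.INTER_CUBIC)
cv2.imwrite("pics/c1.png",np.hstack([r(a),r(b)]))
E
```

```text
head [558.4 379.1   0. ] [567.7 376.    0. ] [563.7 377.6   6.9]
ball [573.1 -15.   41. ] [571.3 -14.3  41. ] [572.2 -14.9  40.2]
pad [490.5 365.6  86.2] [488.7 366.5  85. ] [491.8 364.5  85. ]
```

View pics/c1.png

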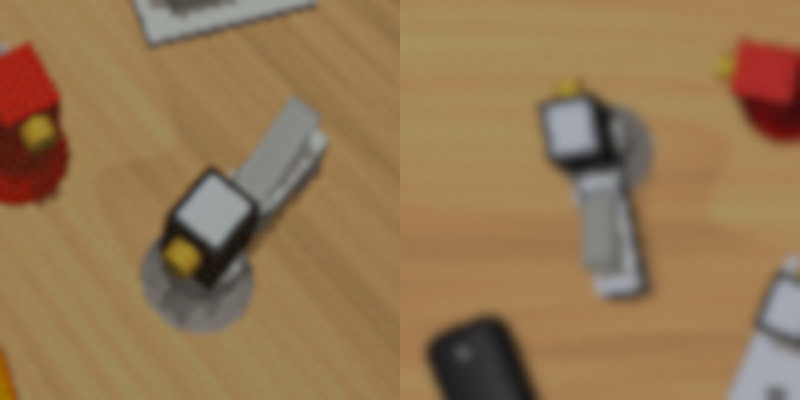

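The crop shows the silver bell, black housing with yellow lens, and grey lever: the right one. I'll get the axis from the housing's top face (z=98) and the yaw from the tail.

```bash
python3 - <<'E'
from h import *
np.set_printoptions(precision=1,suppress=True)
s=(303.2,317);t=(141.6,150.4)
print(tri(s,t),onz("scene",s,98),onz("top",t,98))
# tail end visible in top: crop (622,292)->, tail-top z? ; lens
te=(107+620/5-80,125+290/5); print("tail end",onz("top",te,50))
for p in [(541,102),(594,96),(607,158),(553,168)]: print(onz("top",(107+(p[0]-400)/5,125+p[1]/5),98))
best=None
for x,y,yaw in [(563,377,.165)]:
    X=lambda a,b,z:[x+a*np.cos(yaw)-b*np.sin(yaw),y+a*np.sin(yaw)+b*np.cos(yaw),z]
    for n in("scene","top"):
        print(n,"origin",proj(n,X(0,0,0)),"top",proj(n,X(0,0,98)),"pad", proj(n,X(-36-50*.77,0,50+50*.64)))
E
```

```text
[562.7 377.6  99.1] [561.4 378.3  98. ] [563.8 376.9  98. ]
tail end [466.  355.9  50. ]
[579.4 397.4  98. ]
[583.4 364.3  98. ]
[544.4 355.2  98. ]
[537.9 388.8  98. ]
scene origin [298.2 333.6] top [302.2 317. ] pad [323.  296.1]
top origin [148.7 155.3] top [141.6 150.6] pad [146.1 174.6]
```

```bash
python3 -m pendant '[-1,0.12,0,0,0,0,-1,-1,0.12,0,0,0,0,-1,-1,0.12,0,0,0,0,-1,-1,0.12,0,0,0,0,-1,-1,0.12,0,0,0,0,-1,-1,0.12,0,0,0,0,-1,-1,0.12,0,0,0,0,-1,-1,0.12,0,0,0,0,-1,-1,0.12,0,0,0,0,-1,-1,0.12,0,0,0,0,-1,-1,0.12,0,0,0,0,-1,-1,0.12,0,0,0,0,-1]'
python3 -m pendant '[0,0,0,0,0,-1,-1,0,0,0,0,0,-1,-1,0,0,0,0,0,-1,-1,0,0,0,0,0,-1,-1,0,0,0,0,0,-1,-1,0,0,0,0,0,-1,-1,0,0,0,0,0,-1,-1,0,0,0,0,0,-1,-1,0,0,0,0,0,-0.7,-1,0,0,0,0,0,0,-1,0,0,0,0,0,0,-1]'
cat >> h.py <<'E'
def delta(T):
    from scipy.spatial.transform import Rotation as R
    o=get_obs(); r=R.from_euler("xyz",o["tcp_rot"]); d=r.inv().apply(np.array(T)-o["tool_pos"])/30
    print("t",round(o["time"],2),"tcp",np.round(o["tool_pos"],1),"rpy",np.round(o["tcp_rot"],3),"units",np.round(d,2))
E
python3 -c "
from h import *
delta([562.7,377.6,61])"
```

```text
time: 1.6
tool_pos: [557.7, 377.2, 226.6]
tcp_rot: [-3.142, -0.0, 2.732]
contact_force: [0.0, 1.0, -0.3]
grip_width: 91.8
finger_force: 0.0
time: 2.7
tool_pos: [556.6, 377.7, 226.6]
tcp_rot: [3.142, -0.0, -2.945]
contact_force: [0.6, 0.0, -0.9]
grip_width: 91.9
finger_force: 0.0
t 2.7 tcp [556.6 377.7 226.6] rpy [ 3.142 -0.    -2.945] units [-0.2  -0.04  5.52]
```

```bash
python3 -m pendant '[-0.2,-0.04,0.7,0,0,0,-1,0,0,0.8,0,0,0,-1,0,0,0.8,0,0,0,-1,0,0,0.8,0,0,0,-1,0,0,0.7,0,0,0,-1,0,0,0.6,0,0,0,-1,0,0,0.5,0,0,0,-1,0,0,0.4,0,0,0,-1,0,0,0.2,0,0,0,-1,0,0,0,0,0,0,-1]'
python3 -m pendant '[0,0,0,0,0,0,0,0,0,0,0,0,0,0,0,0,0,0,0,0,0.3,0,0,0,0,0,0,0.6,0,0,0,0,0,0,1,0,0,0,0,0,0,1,0,0,0,0,0,0,1,0,0,0,0,0,0,1,0,0,0,0,0,0,1,0,0,0,0,0,0,1]'
```

```text
time: 3.7
tool_pos: [562.5, 377.6, 61.1]
tcp_rot: [-3.141, -0.001, -2.944]
contact_force: [0.4, -0.0, 1.0]
grip_width: 91.7
finger_force: 0.0
time: 4.7
tool_pos: [562.7, 378.1, 61.8]
tcp_rot: [3.141, 0.0, -2.944]
contact_force: [-0.9, 1.9, 0.6]
grip_width: 35.5
finger_force: 30.0
```

```bash
python3 -m pendant '[0,0,-0.2,0,0,0,1,0,0,-0.4,0,0,0,1,0,0,-0.6,0,0,0,1,0,0,-0.7,0,0,0,1,0,0,-0.8,0,0,0,1,0,0,-0.8,0,0,0,1,0,0,-0.7,0,0,0,1,0,0,-0.5,0,0,0,1,0,0,-0.3,0,0,0,1,0,0,0,0,0,0,1]'
python3 -c "
from h import *
delta([572.2,-14.9,212])"
```

```text
time: 5.7
tool_pos: [563.1, 377.8, 213.4]
tcp_rot: [3.141, 0.002, -2.944]
contact_force: [0.5, 0.8, -5.6]
grip_width: 35.8
finger_force: 30.0
t 5.7 tcp [563.1 377.8 213.4] rpy [ 3.141e+00  2.000e-03 -2.944e+00] units [  2.27 -12.9    0.03]
```

```bash
python3 -m pendant '[0.1,-0.4,0,0,0,0,1,0.1,-0.7,0,0,0,0,1,0.2,-0.9,0,0,0,0,1,0.2,-0.9,0,0,0,0,1,0.2,-0.9,0,0,0,0,1,0.2,-0.9,0,0,0,0,1,0.2,-0.9,0,0,0,0,1,0.2,-0.9,0,0,0,0,1,0.2,-0.9,0,0,0,0,1,0.2,-0.9,0,0,0,0,1,0.2,-0.9,0,0,0,0,1,0.2,-0.9,0,0,0,0,1]'
python3 -m pendant '[0.1,-0.9,0,0,0,0,1,0,-0.8,0,0,0,0,1,0,-0.6,0,0,0,0,1,0,-0.4,0,0,0,0,1,0,-0.1,0,0,0,0,1,0,0,0,0,0,0,1,0,0,0,0,0,0,1]'
python3 - <<'E'
from h import *
np.set_printoptions(precision=1,suppress=True)
delta([572.2,-14.9,212])
out=[]
for n in("scene","top"):
    im=capture(n)
    for t in("laser_head","ball_center","latch_pad"):
        for r in pinpoint(n,t)[:4]: print(n,t,round(r["score"],2),np.array(r["location"]))
    o=get_obs()["tool_pos"]; print("expected origin px",proj(n,[o[0],o[1],o[2]-61.5]))
    c=proj(n,[572,-15,100]).astype(int); h=75
    out.append(cv2.resize(im[c[1]-h:c[1]+h,c[0]-h:c[0]+h],(400,400),interpolation=cv2.INTER_CUBIC)); print(c)
cv2.imwrite("pics/c2.png",np.hstack(out)[:,:,::-1])
E
```

```text
time: 6.9
tool_pos: [556.2, 65.8, 210.6]
tcp_rot: [3.141, -0.002, -2.944]
contact_force: [0.4, 0.7, -5.5]
grip_width: 35.8
finger_force: 30.0
time: 7.6
tool_pos: [570.7, -14.5, 211.5]
tcp_rot: [3.141, -0.0, -2.943]
contact_force: [-0.4, 0.2, -5.1]
grip_width: 36.0
finger_force: 30.0
t 7.6 tcp [570.7 -14.5 211.5] rpy [ 3.1 -0.  -2.9] units [-0.1 -0.  -0. ]
scene laser_head 0.86 [387.1 248.9]
scene laser_head 0.85 [287.6 195.7]
scene laser_head 0.81 [250.3 301.5]
scene laser_head 0.73 [194.1 186.5]
scene ball_center 0.69 [198.5 209.5]
scene latch_pad 0.72 [365.4 222.7]
scene latch_pad 0.72 [237.9 260.2]
scene latch_pad 0.52 [215.3 144.6]
scene latch_pad 0.49 [279.1 199. ]
expected origin px [194.5 186.2]
[195 198]
top laser_head 0.79 [186.4 146.7]
top laser_head 0.6 [156.1 253.3]
top laser_head 0.54 [267.4 146.1]
top ball_center 0.71 [268.4 156.2]
top latch_pad 0.5 [270.4 164. ]
top latch_pad 0.49 [202.6 145. ]
top latch_pad 0.47 [229.2 205.2]
expected origin px [267.4 146.3]
[267 148]
```

View pics/c2.png

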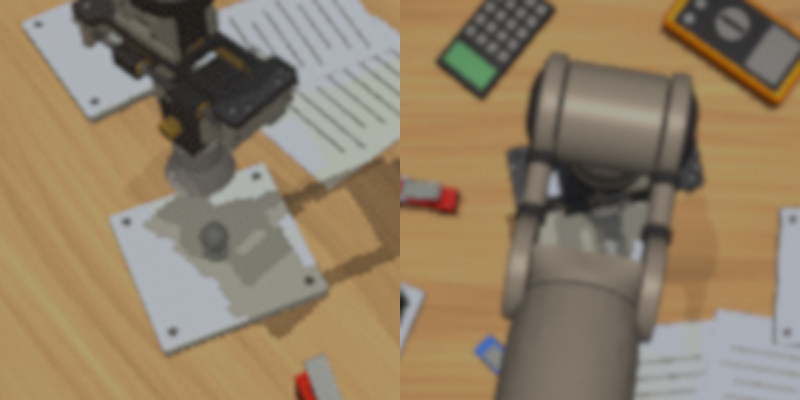

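The head hangs upright over the stand: bell mouth near (185,175) in the left crop, ball at (213,237), both where expected. I'll refine the stand's centre from the plate outline in the first pictures.

```bash
python3 - <<'E'
from h import *
np.set_printoptions(precision=1,suppress=True)
for n,c in(("scene",(200,218)),("top",(266,153))):
    g=cv2.imread(f"pics/{n}1.png"); hsv=cv2.cvtColor(g,cv2.COLOR_BGR2HSV)
    m=((hsv[...,1]<60)&(hsv[...,2]>110)).astype(np.uint8)
    k,l,s,_=cv2.connectedComponentsWithStats(m); i=l[c[1],c[0]-15]
    cn,_=cv2.findContours((l==i).astype(np.uint8),cv2.RETR_EXTERNAL,cv2.CHAIN_APPROX_NONE)
    p=cv2.convexHull(max(cn,key=cv2.contourArea))[:,0]
    w=np.array([onz(n,q,15)[:2] for q in p],np.float32); print(n,s[i][4],"plate",cv2.minAreaRect(w))
for a in((200,212),(197.6,212.2)):
  for b in((266,153.5),(266.4,151.8)): print(tri(a,b),onz("scene",a,41),onz("top",b,41))
delta([572.2,-14.9,212])
E
```

```text
scene 3473 plate ((567.2720336914062, -12.487518310546875), (173.62356567382812, 171.4752197265625), 77.19120025634766)
top 2675 plate ((569.1675415039062, -11.633064270019531), (171.0883026123047, 171.67788696289062), 77.19758605957031)
[566.5 -13.4  38. ] [567.8 -11.8  41. ] [565.7 -13.   41. ]
[569.5 -13.   41.5] [567.8 -11.8  41. ] [571.3 -14.3  41. ]
[569.2 -15.2  36.8] [573.1 -15.   41. ] [565.7 -13.   41. ]
[572.2 -14.9  40.2] [573.1 -15.   41. ] [571.3 -14.3  41. ]
t 8.0 tcp [571.  -15.  211.8] rpy [ 3.1  0.  -2.9] units [-0. -0. -0.]
```

```bash
python3 -m pendant '[0.07,0.11,0.2,0,0,0,1,0,0,0.4,0,0,0,1,0,0,0.5,0,0,0,1,0,0,0.6,0,0,0,1,0,0,0.6,0,0,0,1,0,0,0.5,0,0,0,1,0,0,0.4,0,0,0,1,0,0,0.3,0,0,0,1,0,0,0.2,0,0,0,1,0,0,0,0,0,0,1,0,0,0,0,0,0,1]'
python3 -m pendant '[0,0,0.1,0,0,0,1,0,0,0.1,0,0,0,1,0,0,0.1,0,0,0,1,0,0,0,0,0,0,1,0,0,0,0,0,0,1]'
python3 -c "
from h import *
delta([568.3,-12.2,77]);print(get_obs()['contact_force'],get_obs()['moment'])"
```

```text
time: 9.1
tool_pos: [568.6, -12.5, 101.1]
tcp_rot: [-3.141, 0.001, -2.944]
contact_force: [-0.2, -0.1, -5.3]
grip_width: 35.7
finger_force: 30.0
time: 9.6
tool_pos: [568.3, -12.4, 91.6]
tcp_rot: [3.141, -0.0, -2.944]
contact_force: [0.4, 0.2, -6.6]
grip_width: 36.0
finger_force: 30.0
t 9.6 tcp [568.3 -12.4  91.6] rpy [ 3.141 -0.    -2.944] units [-0.    0.01  0.49]
[ 0.37851752  0.19240863 -6.57110542] [ 0.08863286 -0.03937439 -0.00824182]
```

Past the narrow bore's start with no side force, so I'll continue.

```bash
python3 -m pendant '[0,0,0.1,0,0,0,1,0,0,0.1,0,0,0,1,0,0,0.1,0,0,0,1,0,0,0.1,0,0,0,1,0,0,0,0,0,0,1,0,0,0,0,0,0,1]'
python3 -m pendant '[0,0,0.03,0,0,0,1,0,0,0.03,0,0,0,1,0,0,0.02,0,0,0,1,0,0,0,0,0,0,1,0,0,0,0,0,0,1]'
```

```text
time: 10.2
tool_pos: [568.2, -12.4, 79.6]
tcp_rot: [3.141, -0.0, -2.944]
contact_force: [0.2, -0.5, -5.4]
grip_width: 35.6
finger_force: 30.0
time: 10.7
tool_pos: [568.3, -12.4, 77.3]
tcp_rot: [3.142, 0.0, -2.944]
contact_force: [0.5, -0.5, -6.2]
grip_width: 36.0
finger_force: 30.0
```

```bash
python3 -m pendant '[0,0,0.03,0,0,0,1,0,0,0.03,0,0,0,1,0,0,0,0,0,0,1,0,0,0,0,0,0,1]'
python3 -m pendant '[0,0,0.02,0,0,0,1,0,0,0,0,0,0,1,0,0,0,0,0,0,1]'
```

```text
time: 11.1
tool_pos: [568.5, -12.4, 76.7]
tcp_rot: [-3.141, 0.001, -2.944]
contact_force: [-3.4, 1.1, 5.6]
grip_width: 35.6
finger_force: 30.0
time: 11.4
tool_pos: [568.6, -12.3, 76.6]
tcp_rot: [-3.141, 0.002, -2.944]
contact_force: [-4.1, 1.9, 10.9]
grip_width: 35.7
finger_force: 30.0
```

Seated at the expected height. Release, raise, and look.

```bash
python3 -m pendant '[0,0,0,0,0,0,0.2,0,0,0,0,0,0,-0.2,0,0,0,0,0,0,-0.6,0,0,0,0,0,0,-0.8,0,0,0,0,0,0,-0.8,0,0,0,0,0,0,-0.8,0,0,0,0,0,0,-0.8]'
python3 -m pendant '[0,0,-0.2,0,0,0,-0.8,0,0,-0.5,0,0,0,-0.8,0,0,-0.7,0,0,0,-0.8,0,0,-0.7,0,0,0,0,0,0,-0.5,0,0,0,1,0,0,-0.2,0,0,0,1,0,0,0,0,0,0,1,0,0,0,0,0,0,1]'
python3 - <<'E'
from h import *
np.set_printoptions(precision=1,suppress=True)
o=568.4,-12.3;yaw=.197
X=lambda a,b,z:[o[0]+a*np.cos(yaw)-b*np.sin(yaw),o[1]+a*np.sin(yaw)+b*np.cos(yaw),z]
im=capture("scene")
for t in("laser_head","latch_pad"):
    for r in pinpoint("scene",t)[:4]: print(t,round(r["score"],2),np.array(r["location"]))
print("exp",proj("scene",X(0,0,15)),proj("scene",X(-36-50*.77,0,102)))
T=X(-80,0,115); print(T); delta(T)
c=proj("scene",X(0,0,60)).astype(int);h=60
cv2.imwrite("pics/c3.png",cv2.resize(im[c[1]-h:c[1]+h,c[0]-h:c[0]+h],(500,500),interpolation=cv2.INTER_CUBIC)[:,:,::-1])
E
```

```text
time: 12.1
tool_pos: [568.3, -12.4, 74.9]
tcp_rot: [3.142, 0.0, -2.944]
contact_force: [-0.4, -0.1, 1.0]
grip_width: 79.7
finger_force: 0.0
time: 12.9
tool_pos: [567.9, -12.4, 158.3]
tcp_rot: [3.141, -0.001, -2.944]
contact_force: [0.4, -0.2, 0.1]
grip_width: 47.6
finger_force: 0.0
laser_head 0.97 [388.9 249.2]
laser_head 0.94 [287.3 193.2]
laser_head 0.69 [201.7 218. ]
laser_head 0.68 [254.7 302.5]
latch_pad 0.73 [363.7 225.1]
latch_pad 0.63 [241.  259.2]
latch_pad 0.57 [280.9 197.5]
latch_pad 0.38 [223.9 179.4]
exp [200.5 217.6] [218.4 180.6]
[np.float64(489.9473460285342), np.float64(-27.958259316841364), 115]
t 13.05 tcp [567.8 -12.4 158. ] rpy [ 3.1 -0.  -2.9] units [ 2.6 -0.   1.4]
```

View pics/c3.png

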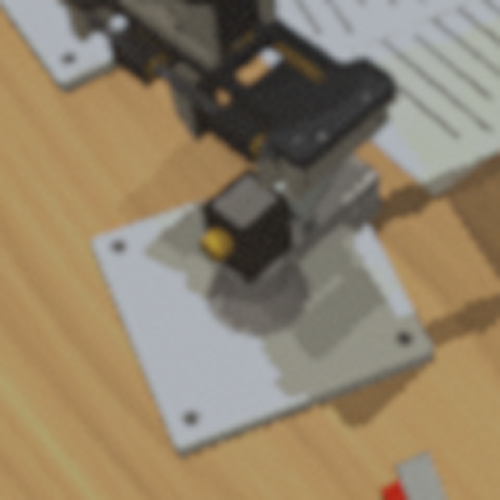

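The head stands flat in the middle of the plate (bell at (258,300) in the crop), lever still up. Now over the lever with shut fingers, and down.

```bash
python3 -m pendant '[0.5,0,0,0,0,0,1,0.8,0,0,0,0,0,1,0.8,0,0,0,0,0,1,0.5,0,0,0,0,0,1,0,0,0.3,0,0,0,1,0,0,0.4,0,0,0,1,0,0,0.4,0,0,0,1,0,0,0.2,0,0,0,1,0,0,0,0,0,0,1,0,0,0,0,0,0,1]'
python3 -m pendant '[0,0,0.1,0,0,0,1,0,0,0.1,0,0,0,1,0,0,0.1,0,0,0,1,0,0,0.1,0,0,0,1,0,0,0.1,0,0,0,1,0,0,0.1,0,0,0,1,0,0,0,0,0,0,1]'
```

```text
time: 14.05
tool_pos: [492.2, -27.7, 119.8]
tcp_rot: [3.141, -0.0, -2.944]
contact_force: [0.9, 0.5, 0.2]
grip_width: 0.4
finger_force: 0.0
time: 14.75
tool_pos: [491.4, -27.7, 101.6]
tcp_rot: [3.141, -0.001, -2.944]
contact_force: [-0.9, 0.7, 0.4]
grip_width: 0.3
finger_force: 0.3
```

```bash
python3 -m pendant '[0,0,0.1,0,0,0,1,0,0,0.1,0,0,0,1,0,0,0.1,0,0,0,1,0,0,0.1,0,0,0,1,0,0,0,0,0,0,1]'
python3 -m pendant '[0,0,0.1,0,0,0,1,0,0,0.1,0,0,0,1,0,0,0.1,0,0,0,1,0,0,0.05,0,0,0,1,0,0,0,0,0,0,1]'
python3 -m pendant '[0,0,0.05,0,0,0,1,0,0,0.05,0,0,0,1,0,0,0,0,0,0,1]'
```

```text
time: 15.25
tool_pos: [491.8, -27.7, 89.5]
tcp_rot: [3.141, -0.0, -2.944]
contact_force: [0.5, -0.4, 0.2]
grip_width: 0.5
finger_force: 0.2
time: 15.75
tool_pos: [491.6, -27.7, 79.1]
tcp_rot: [3.141, -0.0, -2.944]
contact_force: [-0.1, -0.2, -0.2]
grip_width: 0.3
finger_force: 0.1
time: 16.05
tool_pos: [491.8, -27.7, 76.3]
tcp_rot: [3.141, 0.0, -2.944]
contact_force: [0.3, -0.7, 0.7]
grip_width: 0.6
finger_force: 0.3
```

```bash
python3 -m pendant '[0,0,0.03,0,0,0,1,0,0,0.03,0,0,0,1,0,0,0.03,0,0,0,1,0,0,0,0,0,0,1,0,0,0,0,0,0,1]'
python3 -m pendant '[0,0,0.03,0,0,0,1,0,0,0.03,0,0,0,1,0,0,0,0,0,0,1]'
python3 - <<'E'
from h import *
o=568.4,-12.3;yaw=.197
im=capture("scene");c=proj("scene",[540,-16,60]).astype(int);h=50
cv2.imwrite("pics/c4.png",cv2.resize(im[c[1]-h:c[1]+h,c[0]-h:c[0]+h],(500,500),interpolation=cv2.INTER_CUBIC)[:,:,::-1])
E
```

```text
time: 16.55
tool_pos: [491.9, -27.7, 73.7]
tcp_rot: [3.142, 0.0, -2.944]
contact_force: [0.1, -0.0, -0.1]
grip_width: 0.1
finger_force: 0.1
time: 16.85
tool_pos: [491.7, -27.8, 71.8]
tcp_rot: [3.141, -0.0, -2.944]
contact_force: [-0.7, 0.0, 1.4]
grip_width: 0.4
finger_force: 0.3
```

View pics/c4.png

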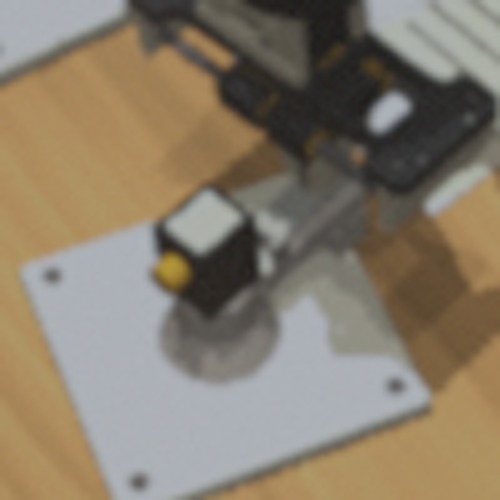

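The head is level and the fingertips are on the lever line near (330,190). I'll press a little further to feel the stop.

```bash
python3 -m pendant '[0,0,0.03,0,0,0,1,0,0,0,0,0,0,1,0,0,0,0,0,0,1]'
python3 -m pendant '[0,0,0.02,0,0,0,1,0,0,0,0,0,0,1,0,0,0,0,0,0,1]'
```

```text
time: 17.2
tool_pos: [491.8, -27.7, 70.9]
tcp_rot: [3.141, 0.0, -2.944]
contact_force: [-1.0, 1.1, -0.7]
grip_width: 0.7
finger_force: 0.2
time: 17.5
tool_pos: [491.8, -27.7, 70.4]
tcp_rot: [3.142, 0.0, -2.944]
contact_force: [-0.2, -0.3, 0.0]
grip_width: 0.3
finger_force: 0.4
```

```bash
python3 -m pendant '[0,0,0.03,0,0,0,1,0,0,0,0,0,0,1,0,0,0,0,0,0,1]'
python3 -m pendant '[0,0,0.03,0,0,0,1,0,0,0,0,0,0,1,0,0,0,0,0,0,1]'
```

```text
time: 17.8
tool_pos: [491.8, -27.7, 69.9]
tcp_rot: [-3.142, 0.0, -2.944]
contact_force: [-2.9, -0.3, 4.9]
grip_width: 0.1
finger_force: 2.6
time: 18.1
tool_pos: [491.8, -27.8, 69.5]
tcp_rot: [-3.141, 0.0, -2.944]
contact_force: [-4.2, 1.0, 9.7]
grip_width: 0.4
finger_force: 5.4
```

Firm contact exactly at the stop height (z=70). Retreat and check.

```bash
python3 -m pendant '[0,0,-0.1,0,0,0,1,0,0,-0.3,0,0,0,1,0,0,-0.8,0,0,0,1,0,0,-1,0,0,0,1,0,0,-1,0,0,0,1,0,0,-1,0,0,0,1,0,0,-0.8,0,0,0,1,0.4,0.6,0,0,0,0,1,0.8,1,0,0,0,0,1,0.8,1,0,0,0,0,1,0.4,1,0,0,0,0,1,0,0.4,0,0,0,0,1]'
python3 -m pendant '[0,1,0,0,0,0,1,0,1,0,0,0,0,1,0,1,0,0,0,0,1,0,0,0,0,0,0,1,0,0,0,0,0,0,1]'
python3 - <<'E'
from h import *
np.set_printoptions(precision=1,suppress=True)
yaw=.197
X=lambda a,z:[568.4+a*np.cos(yaw),-12.3+a*np.sin(yaw),z]
im=capture("scene")
for t in("laser_head","latch_pad"):
    for r in pinpoint("scene",t)[:4]: print(t,round(r["score"],2),np.array(r["location"]))
print("exp head",proj("scene",X(0,15)),"pad down",proj("scene",X(-86,70.5)),"up",proj("scene",X(-72,102)))
c=proj("scene",[540,-16,60]).astype(int);h=50
cv2.imwrite("pics/c5.png",cv2.resize(im[c[1]-h:c[1]+h,c[0]-h:c[0]+h],(500,500),interpolation=cv2.INTER_CUBIC)[:,:,::-1])
E
```

```text
time: 19.3
tool_pos: [395.8, 77.3, 219.2]
tcp_rot: [3.141, 0.0, -2.943]
contact_force: [0.5, 0.1, 0.4]
grip_width: 0.0
finger_force: 0.0
time: 19.8
tool_pos: [380.6, 164.2, 218.7]
tcp_rot: [-3.141, 0.001, -2.942]
contact_force: [-0.2, -0.3, 0.8]
grip_width: 0.1
finger_force: 0.0
laser_head 0.93 [283.7 195.5]
laser_head 0.91 [387.2 248.4]
laser_head 0.68 [202.4 216.1]
laser_head 0.64 [255.  302.2]
latch_pad 0.67 [237.3 261.3]
latch_pad 0.66 [364.4 223.4]
latch_pad 0.64 [223.1 183.1]
latch_pad 0.34 [196.9 209.9]
exp head [200.5 217.6] pad down [222.  185.4] up [217.7 181.1]
```

View pics/c5.png

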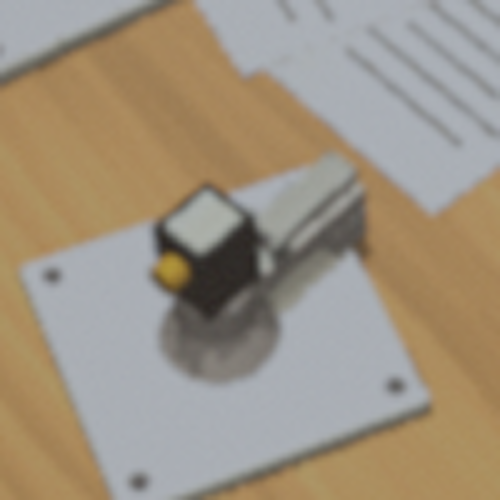

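```bash
python3 - <<'E'
from h import *
np.set_printoptions(precision=1,suppress=True)
yaw=.197
X=lambda a,b,z:[568.4+a*np.cos(yaw)-b*np.sin(yaw),-12.3+a*np.sin(yaw)+b*np.cos(yaw),z]
c=proj("scene",[540,-16,60]).astype(int)
for nm,a,z in(("down",-98,71),("up",-84,107)):
    print(nm,[(proj("scene",X(a,b,z))-c+50)*5 for b in(-10,10)])
    print(" top",[proj("top",X(a,b,z)) for b in(-10,10)])
print("tail end",[(proj("scene",X(-100,b,z))-c+50)*5 for b in(-14,14) for z in (15,57)])
im=capture("top"); p=proj("top",[530,-20,70]).astype(int); print(p)
cv2.imwrite("pics/c6.png",cv2.resize(im[p[1]-30:p[1]+30,p[0]-30:p[0]+30],(480,480),interpolation=cv2.INTER_CUBIC)[:,:,::-1])
E
```

```text
down [array([326.9, 148.3]), array([354.5, 168.1])]
 top [array([274.9, 180.8]), array([268.7, 182. ])]
up [array([305.1, 120.9]), array([333.4, 141.1])]
 top [array([274.6, 175.3]), array([268.2, 176.5])]
tail end [array([328.6, 205.5]), array([325.2, 158.4]), array([365.9, 232.7]), array([363.5, 186. ])]
[268 163]
```

View pics/c6.png

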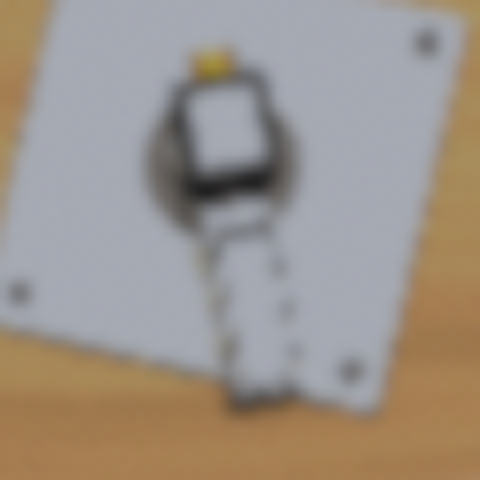

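The lever's corners in the scene crop, about (327,150) and (355,172), match the fully-down prediction. The top view shows it lying flat along the tail with the head centred on the plate.

```bash
python3 -c "
from plant import *
print(close_job())"
```

```text
the job is handed in; nothing more can be done
None
```

The laser head is seated on the ball stand with its latch lever pressed fully down, the arm is clear of it, and the job is handed in; the hand-in call gave no verdict.

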